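# Ready the calibration mass over the balance pan

## Task

Prepare the balance for its calibration: first release its pan by turning the brass hex transport nut anticlockwise (seen from above) from the red dot until it stops at the green dot. Then take the largest of the three calibration masses that stand on the wooden case, lift it past the jar and the beaker and in over the rim of the clear draught shield, and finish holding it still and upright about one centimetre above the centre of the pan: the program ends with the mass in the gripper, and the mass never touches the balance. Leave the other two masses, the jar and the beaker as they stand.

Things in the scene. Friction and masses are not known exactly. Their poses are not given: they have to be found in the camera images.
- balance: White precision balance, fixed, 230 (x) x 155 (y) mm, flat deck 40 mm above the worktop. Origin: centre of its underside, at worktop height; -x is its front (display, nut), z up. Pan centre at x = +45 mm, y = 0; transport nut axis at x = -80, y = -36 mm, nothing else over the deck within 55 mm of it. Jar and beaker stand some 20 mm off its -y side.
- pan_centre (a point): Centre (black mark) of the top face of the round steel pan, diameter 84 mm, 52 mm above the worktop; axes parallel to the balance's. A clear rigid draught shield, a round open-topped wall of outer radius 65 mm, 3 mm thick, stands concentric about it, up to 85 mm above the worktop.
- transport_nut (a joint): Angle of the brass hex nut, rad: 0 = locked (pointer line at the red dot), growing anticlockwise seen from above, 1.4 = stop (pointer at the green dot, released). It starts between 0 and 0.2, turns with light friction (about 0.05 N m), stays where it is left and does not rise as it turns.
- nut_grip (a point): Point on the vertical nut axis, 63 mm above the worktop, turning with the nut. Regular hexagon, 30 mm across flats, from 43 to 65 mm above the worktop; a thin stud ends at 75 mm, a washer of radius 21 mm lies below. Pairs of flats face along the point's x axis and 60 and 120 degrees from it; pointer line along -x.
- weight_500: The largest of the three calibration masses: bright steel, about 0.5 kg, 66 mm high, round body of 38 mm diameter over its lower 40 mm, narrower neck and knob above. Origin: centre of its underside; z up. It stands in any of the three places on the case.
- weight_200: Middle calibration mass, steel, 29 mm diameter, 52 mm high; origin at the centre of its underside. Not to be moved.
- weight_100: Smallest calibration mass, brass-coloured, 23 mm diameter, 44 mm high; origin at the centre of its underside. Not to be moved.
- weight_case: Fixed, shut wooden storage case, 62 (x) x 165 (y) x 70 mm, on whose flat top the masses stand, at y = -55, 0 and +55 mm; origin at the centre of its underside, at worktop height; z up. Behind it (about from world x = 0.48 on, at y below 0.17) a board, its top 0.115 m up, carries a fixed toaster oven, up to 0.45 m high: swing the arm in on the near side of it.
- sample_jar: Closed jar with a green lid, 66 mm diameter, 85 mm high, loose, on the worktop beside the balance; origin at the centre of its underside. Not to be moved.
- beaker: Glass beaker, 73 mm diameter, 97 mm high, loose, empty, upright beside the balance; origin at the centre of its underside. Not to be moved.

How it is judged:
By the outcome, as a careful person would: the job done as asked, in the order asked, and still so for the second after the job is handed in, while the arm keeps its last pose, push and grip.
It also fails if it takes over 64 s, if anything falls off the work surface, if the arm or the gripper's body presses on something with over 40 N, if the wrist force passes 120 N, or if a joint passes its speed limit or range.

## Robot

A 6-joint arm with a two-finger parallel gripper is mounted at the origin on a cart in front of the work surface, level with it; the furniture and walls round the work are solid. World frame = base frame: x ahead of the robot, y to its left, z up, the work surface at z = 0. Lengths are in mm, angles in rad, forces in N, time in s.
With the tool pointing down it reaches from about 350 to 975 mm from the base axis. Payload 7.1 kg.
Tool frame: the origin (TCP) lies midway between the tips of the shut fingers; the grasp point (between the pads) lies 19 mm behind it (ctrl.grip_depth is the distance from the TCP to the grasp point, in mm); z points along the fingers, y is the line along which they close (so a half turn about z gives the same grasp; the last joint's range is limited). The gripper opens to 88 mm and grips with 3 to 60 N. Pads are 20 mm wide; open, the fingers measure 115 mm over their backs; the gripper's body (75 mm by 178 mm) begins 61 mm behind the grasp point.
Start: joints at [1.31, 0.423, 1.63, -0, 1.089, -0.019], TCP at [149.625, 606.809, 222.675] pointing down, gripper open.
Joint ranges: [-3, 3], [-0.9, 2.11], [0.09, 2.58], [-1.31, 4.45], [0.11, 2.69], [-2.54, 2.54]. Speed limits (rad/s): [2.39, 2.39, 3.01, 3.14, 3.14, 3.14].

## Interface

Orientations are given as a rotation vector (axis times angle).
In Python, from workcell import ctrl, cams gives the robot as it stands.
- The arm moves only by the tool move_arm, never from a script. Its argument "steps" is a list of rows, each a list of 3 entries, a list of its own where there are three numbers: the shift along the tool's x, y, z in units of 25 mm (1.0 is 25 mm), then the turn about the tool's z in units of 5 degrees (1.0 is 5 degrees), then the closure, from 0 (fully open) to 1 (shut). A call has 1 to 20 rows; each row shifts and turns the commanded pose from where the row before left it, along the tool's axes as they then stand; what a row does not reach is not made up. A row lasts 1/12 s, in which the tool goes at most 41.7 mm and 7.16 degrees, less where a joint would pass 70% of its speed; a pose out of reach is approached as far as the arm can. A call is refused whole if a number of a shift passes 1 or a number of a turn 1, either way. A call with a gripper value outside its range is refused whole. The fingers move at their own pace and stop on an object; the grip force is fixed at half the most. Time passes only in rows, so rows that do not move let the fingers close. It gives the time, the measured TCP pose, the force, the opening and the grip force at its end, in the units of the state.
- ctrl.get_obs(): the state, without advancing time (a new reading comes with each control period).
- cams.get_image(name): name is "scene" or "side" or "wrist"; returns a dict with "image" (400x640x3 uint8, red, green, blue), "camera_matrix" (3x3 intrinsics, pixels), "k1" (the pictures are not rectified: a ray, as slopes to the right and down, at radius r is drawn at 1 + k1 r^2 times it, then the intrinsics apply), "xyz" and "rotation" of the camera in the world; the wrist camera has in their place "mount" (4x4, takes a point from camera to tool coordinates, whose origin is the TCP and whose axes are the flange's). Camera axes: x right, y down, z forward; pixel columns grow to the right and rows downward; lengths in mm; the calibration is good to about 2 mm. A picture is of the moment at which its call begins: read the wrist's pose just before it. There is no depth.
- ctrl.close_job(): hands the job in; it is judged then, once.
Trained networks look in the newest picture that a camera, given by its name, has taken for a name from the list of things; names that differ only in an ending like _2 or _b are one class to them, and where a whole thing is asked for, a point or a joint stands for the part that bears it (a point fixed in the world has none). Each returns a list of dicts, best first, with "p" (0 to 1); they miss things now and then, are a little off and sometimes report something else, mostly with a low value. They report only what shows in the picture. A call takes as long as a camera call.
- cams.boxes_of(camera, thing): "rect" ([centre column, centre row, width, height] in pixels, round what is visible of it).
- cams.cut_out(camera, thing): "pixels" (400x640 bool, what is visible of it) and "rect" ([centre column, centre row, width, height] in pixels, round what is visible of it).
The state is a dict: "t": time; "qpos": joint angles; "qvel": joint speeds; "joint_torque": joint torques, N m; "ee_pos": TCP position; "orientation": TCP orientation; "ft_force": force on the tool from outside, world axes, zero at the start; "moment": the same for the moment, N m; "width": finger opening in mm; "grasp_force": force on a finger pad.
Only numpy, scipy, OpenCV 4.12 (cv2) and the standard library are available. Lean on these libraries where they do the work, as an engineer would, in place of code of your own. Each camera call takes 0.05 s, during which the arm holds its last target. There are 200 camera calls.

## Working session

There is one attempt and no reset: what is moved stays moved. The work goes in short steps, Python scripts to look and compute and a tool call to move; the robot and the scene stay as the last step left them, time stands still between calls to the robot, and variables do not carry over. Pictures are saved under pics/ and viewed, at most 10 in all, crops included, and the job is handed in when it is done.

Besides the shell and the picture viewer there is one more tool, called after "Emit:" as name(argument=value, ...), one argument or row to a line, values as JSON. move_arm: Moves the arm, as the interface text tells. Its arguments: {"type":"object","properties":{"steps":{"type":"array"}},"required":["steps"]}

```bash
ls; mkdir -p pics
cat > h.py <<'E'
import numpy as np, cv2
from workcell import ctrl, cams
from scipy.spatial.transform import Rotation as R
def cam(n):
    o=ctrl.get_obs(); d=cams.get_image(n)
    K=np.array(d["camera_matrix"]);k1=d["k1"]
    if n=="wrist":
        M=np.array(d["mount"]);Rt=R.from_rotvec(o["orientation"]).as_matrix()
        Rc=Rt@M[:3,:3];p=np.array(o["ee_pos"])+Rt@M[:3,3]
    else: Rc=np.array(d["rotation"]);p=np.array(d["xyz"])
    return dict(im=d["image"],K=K,k1=k1,R=Rc,p=p)
def dist(c): return np.array([c["k1"],0,0,0,0],float)
def ray(c,uv):
    s=cv2.undistortPoints(np.array([[uv]],float),c["K"],dist(c))[0,0]
    return c["R"]@np.array([s[0],s[1],1.])
def atz(c,uv,z):
    r=ray(c,uv);return c["p"]+r*(z-c["p"][2])/r[2]
def proj(c,P):
    P=np.atleast_2d(P);q=(P-c["p"])@c["R"]
    return cv2.projectPoints(q.reshape(-1,1,3),np.zeros(3),np.zeros(3),c["K"],dist(c))[0][:,0]
def tri(obs):
    A=np.zeros((3,3));b=np.zeros(3)
    for c,uv in obs:
        r=ray(c,uv);r/=np.linalg.norm(r);Q=np.eye(3)-np.outer(r,r);A+=Q;b+=Q@c["p"]
    x=np.linalg.solve(A,b)
    return x,[np.round(proj(c,x)[0]-uv,1).tolist() for c,uv in obs]
def save(c,f): cv2.imwrite("pics/"+f,c["im"][:,:,::-1])
E
python3 - <<'E'
from h import *
o=ctrl.get_obs();print({k:np.round(v,3).tolist() for k,v in o.items()})
ims=[]
for n in("scene","side","wrist"):
    c=cam(n);save(c,n+"0.png");print(n,c["p"].round(),c["R"].round(2).tolist(),c["K"].tolist(),c["k1"])
    for t in("balance","transport_nut","weight_500","weight_200","weight_100","sample_jar","beaker","weight_case"):
        print(t,[(round(x["p"],2),np.round(x["rect"],1).tolist()) for x in cams.boxes_of(n,t)][:3])
E
```

```text
pics
{'t': 0.0, 'qpos': [1.31, 0.424, 1.631, -0.0, 1.089, -0.019], 'qvel': [0.001, 0.003, -0.002, 0.0, -0.0, -0.001], 'joint_torque': [0.002, -54.464, -27.366, 0.064, 0.023, -0.0], 'ee_pos': [149.495, 606.303, 221.905], 'orientation': [-0.379, -3.118, 0.002], 'ft_force': [0.342, 0.02, -0.21], 'moment': [0.008, 0.039, 0.041], 'grasp_force': 0.0, 'width': 87.686}
scene [  -2. -130.  892.] [-2.24, 1.14, -0.4] [[504.32993290415317, 0.0, 315.2161662951677], [0.0, 504.32993290415317, 193.79048983498978], [0.0, 0.0, 1.0]] -0.029149583525137183
balance [(0.77, [272.6, 192.6, 106.5, 110.6])]
transport_nut [(0.8, [300.5, 204.9, 21.6, 13.7])]
weight_500 [(0.74, [347.4, 261.9, 18.8, 23.5]), (0.73, [315.4, 254.6, 23.1, 29.9]), (0.68, [373.0, 265.6, 11.3, 26.3])]
weight_200 [(0.74, [347.4, 261.9, 18.8, 23.5]), (0.73, [315.4, 254.6, 23.1, 29.9]), (0.68, [373.0, 265.6, 11.3, 26.3])]
weight_100 [(0.74, [347.4, 261.9, 18.8, 23.5]), (0.73, [315.4, 254.6, 23.1, 29.9]), (0.68, [373.0, 265.6, 11.3, 26.3])]
sample_jar [(0.88, [333.1, 173.9, 27.9, 42.0])]
beaker [(0.74, [320.5, 150.2, 34.2, 50.7])]
weight_c
[... 361 characters left out ...]
9, [305.6, 232.9, 15.7, 23.1])]
weight_200 [(0.88, [275.6, 208.3, 21.3, 39.2]), (0.79, [305.6, 232.9, 15.7, 23.1])]
weight_100 [(0.88, [275.6, 208.3, 21.3, 39.2]), (0.79, [305.6, 232.9, 15.7, 23.1])]
sample_jar [(0.91, [357.6, 195.9, 26.3, 22.4]), (0.33, [314.6, 198.8, 67.6, 66.7])]
beaker [(0.83, [364.6, 184.7, 20.2, 24.3])]
weight_case [(0.9, [294.8, 256.0, 70.8, 64.4])]
wrist [ 85. 623. 384.] [[0.24, 0.94, 0.24], [0.97, -0.23, -0.06], [-0.0, 0.25, -0.97]] [[353.683299472083, 0.0, 317.8771176272259], [0.0, 353.683299472083, 201.77962623362419], [0.0, 0.0, 1.0]] -0.025376230829359366
balance []
transport_nut []
weight_500 []
weight_200 []
weight_100 []
sample_jar []
beaker []
weight_case []
```

```bash
sed -i 's/Rc=np.array(d\["rotation"\])/Rc=R.from_rotvec(d["rotation"]).as_matrix()/' h.py
python3 - <<'E'
from h import *
a=cam("scene");b=cam("side")
A=cv2.resize(a["im"][100:330,200:440],None,fx=2.5,fy=2.5,interpolation=cv2.INTER_CUBIC)
B=cv2.resize(b["im"][150:310,230:400],None,fx=3.5,fy=3.5,interpolation=cv2.INTER_CUBIC)
cv2.imwrite("pics/sc_crop.png",A[:,:,::-1]);cv2.imwrite("pics/si_crop.png",B[:,:,::-1])
for n,u,v,dz in(("nut",(300.5,204.9),(313.6,205.7),60),("jar",(333.1,173.9),(357.6,195.9),42),("beaker",(320.5,150.2),(364.6,184.7),48),("case",(344.7,279.2),(294.8,256),50),("bal",(272.6,192.6),(312.7,199.2),40)):
    x,e=tri([(a,u),(b,v)]);print(n,x.round(),e, atz(a,u,dz).round(),atz(b,v,dz).round())
for u in((347.4,261.9),(315.4,254.6),(373,265.6)): print(atz(a,u,100).round(),[tri([(a,u),(b,v)])[0].round().tolist() for v in((275.6,208.3),(305.6,232.9))])
E
```

```text
nut [505. 274.  47.] [[0.4, -0.8], [-0.6, 0.4]] [495. 267.  60.] [501. 248.  60.]
jar [607. 260.  66.] [[1.2, -2.0], [-1.7, 1.3]] [619. 270.  42.] [633. 320.  42.]
beaker [648. 322.  67.] [[1.2, -1.9], [-1.6, 1.2]] [656. 332.  48.] [673. 377.  48.]
case [428. 108.  18.] [[0.5, -1.1], [-1.0, 0.7]] [410.  98.  50.] [422.  59.  50.]
bal [516. 357.  25.] [[1.6, -3.1], [-2.4, 1.7]] [498. 346.  40.] [517. 332.  40.]
[418. 101. 100.] [[397.0, 90.0, 136.0], [448.0, 114.0, 61.0]]
[396. 157. 100.] [[400.0, 157.0, 102.0], [456.0, 192.0, 14.0]]
[439.  59. 100.] [[397.0, 43.0, 161.0], [443.0, 61.0, 94.0]]
```

View pics/sc_crop.png

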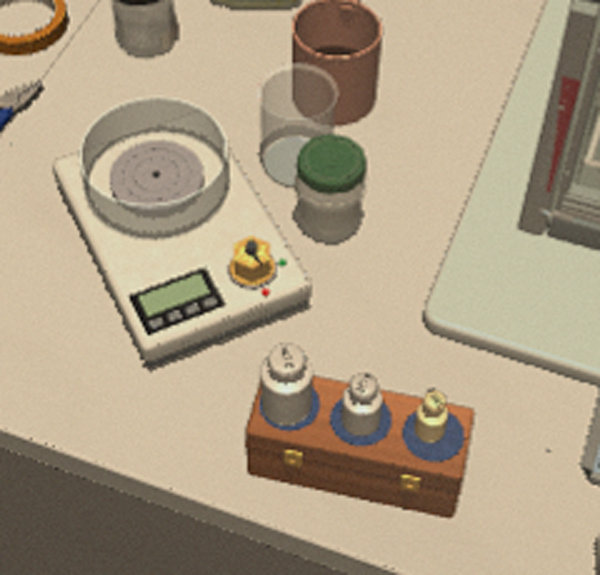

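View pics/si_crop.png

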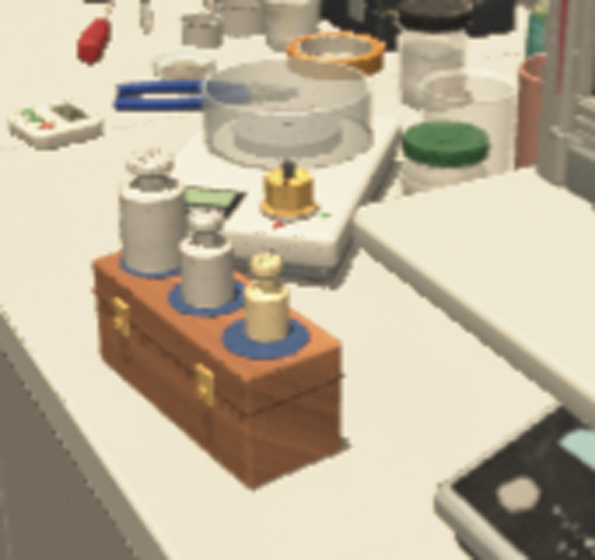

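The scene view shows the balance with the nut (crop 252,258), the pan mark (155,174), and the three masses. The largest is at the left, +y end of the case (288,385), and both views agree on it. The jar and beaker stand right of the balance. I'll move over the nut for a closer look.

Emit:
move_arm(
  steps=[
    [[-1,-0.56,0],0,0],
    [[-1,-0.56,0],0,0],
    [[-1,-0.56,0],0,0],
    [[-1,-0.56,0],0,0],
    [[-1,-0.56,0],0,0],
    [[-1,-0.56,0],0,0],
    [[-1,-0.56,0],0,0],
    [[-1,-0.56,0],0,0],
    [[-1,-0.56,0],0,0],
    [[-1,-0.56,0],0,0],
    [[-1,-0.56,0],0,0],
    [[-1,-0.56,0],0,0],
    [[-1,-0.56,0],0,0],
    [[-1,-0.56,0],0,0],
    [[-1,-0.56,0],0,0],
    [[-1,-0.56,0],0,0],
    [[-1,-0.56,0],0,0],
    [[0,0,0],0,0],
    [[0,0,0],0,0],
  ],
)

```text
t: 3.03
ee_pos: [506.0, 273.1, 222.6]
orientation: [-0.383, -3.118, -0.0]
ft_force: [-0.4, 0.3, -0.2]
width: 88.0
grasp_force: 0.0
```

Run:
```python
from h import *
w=cam("wrist");a=cam("scene");b=cam("side")
o=ctrl.get_obs();print(o["t"],np.round(o["ee_pos"],1),np.round(o["orientation"],3),np.round(o["qpos"],2),o["ft_force"])
save(w,"w1.png")
for t in("transport_nut","weight_500","balance"):
    print(t,[(round(x["p"],2),np.round(x["rect"],1).tolist()) for x in cams.boxes_of("wrist",t)][:3])
s=lambda x,y:(200+x/2.5-.3,100+y/2.5-.3)
q=lambda x,y:(230+x/3.5-.4,150+y/3.5-.4)
P=tri([(a,s(155,174)),(b,q(288,133))]);N=tri([(a,s(252,246)),(b,q(288,168))]);W=tri([(a,s(288,350)),(b,q(152,157))])
print(P,atz(a,s(155,174),52));print(N,atz(a,s(252,246),75));print(W,atz(a,s(288,350),136))
```

```text
3.1833 [504.5 274.5 222.6] [-0.378 -3.118  0.   ] [ 0.48  0.35  1.74  0.    1.05 -0.85] [ 0.49242131 -0.12769295 -0.34365817]
transport_nut [(0.73, [316.1, 180.3, 44.8, 47.0]), (0.48, [338.8, 268.9, 62.5, 57.3])]
weight_500 [(0.94, [143.7, 97.8, 83.4, 51.5]), (0.82, [60.2, 182.9, 56.2, 32.1])]
balance [(0.59, [407.6, 155.4, 269.0, 204.9]), (0.59, [99.3, 145.5, 62.6, 39.8])]
(array([532.86805689, 405.95997372,  42.80414338]), [[-0.3, 0.5], [0.4, -0.3]]) [528.65715728 400.67585119  52.        ]
(array([502.90380289, 272.96540639,  70.3300169 ]), [[-0.1, 0.2], [0.2, -0.1]]) [500.58103449 270.82336631  75.        ]
(array([401.946573  , 163.31292494, 133.40924915]), [[-0.5, 1.0], [0.8, -0.6]]) [402.77937756 162.9260381  136.        ]
```

View pics/w1.png

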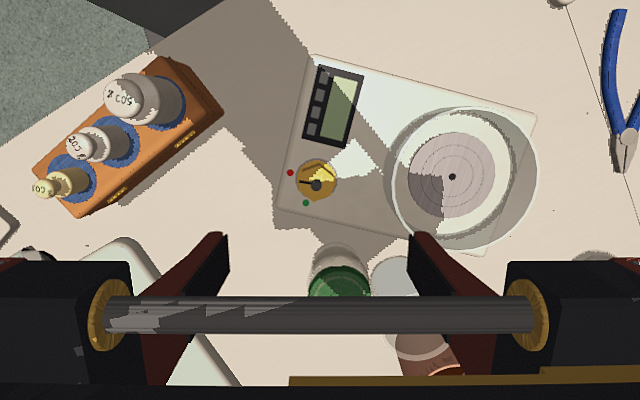

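The wrist view shows the nut at about (316,182), the stud, the red dot (290,173), the green dot (306,202), the pan mark (452,177), and the big mass's top (123,100), marked "500". I'll zoom in and fit the balance pose.

```bash
cat >> h.py <<'E'
def blob(c,lo,hi,box):
    x0,y0,x1,y1=box;h=cv2.cvtColor(c["im"],cv2.COLOR_RGB2HSV)[y0:y1,x0:x1]
    m=cv2.inRange(h,lo,hi);ys,xs=np.nonzero(m)
    return (xs.mean()+x0,ys.mean()+y0,len(xs))
E
python3 - <<'E'
from h import *
from scipy.optimize import least_squares
w=cam("wrist");a=cam("scene");b=cam("side")
im=w["im"][150:220,275:345];z=cv2.resize(im,None,fx=8,fy=8,interpolation=cv2.INTER_CUBIC)
cv2.imwrite("pics/nut1.png",z[:,:,::-1])
red=blob(w,(0,150,80),(8,255,255),(280,160,300,185));grn=blob(w,(45,100,30),(85,255,255),(295,190,320,212));pm=blob(w,(0,0,0),(180,255,70),(440,165,465,190))
print(red,grn,pm)
for n,c in(("wrist",w),("scene",a),("side",b)):
  pass
s=lambda x,y:(200+x/2.5-.3,100+y/2.5-.3)
q=lambda x,y:(230+x/3.5-.4,150+y/3.5-.4)
print("pan tri",tri([(w,pm[:2]),(a,s(155,174)),(b,q(288,133))]),atz(w,pm[:2],52),"red",atz(w,red[:2],40),"grn",atz(w,grn[:2],40))
print("stud",tri([(w,(315.5,185)),(a,s(252,246)),(b,q(288,168))]),atz(w,(315.5,185),75))
print("w500 top",tri([(w,(124,100)),(a,s(288,350)),(b,q(152,157))]),atz(w,(124,100),136))
r=cams.cut_out("wrist","weight_500")
for x in r: print(x["p"],x["rect"])
E
```

```text
(np.float64(288.65625), np.float64(174.0), 32) (np.float64(304.03846153846155), np.float64(204.30769230769232), 26) (np.float64(450.34375), np.float64(178.65625), 32)
pan tri (array([531.885849  , 403.28331053,  44.21427193]), [[1.3, -0.2], [0.3, 0.9], [0.3, -0.4]]) [529.63803218 399.43118548  52.        ] red [490.45360014 248.86158687  40.        ] grn [523.96255298 255.97624531  40.        ]
stud (array([502.47521857, 273.2408351 ,  70.18194045]), [[-0.1, 1.1], [-0.3, 0.3], [-0.0, -0.1]]) [500.58139571 273.86537245  75.        ]
w500 top (array([401.11094526, 163.1774147 , 133.81970965]), [[0.3, 2.0], [-0.7, 1.2], [0.4, -0.7]]) [400.152892   164.56808596 136.        ]
0.79 [142.7, 99.2, 79.6, 53.0]
0.71 [58.4, 184.6, 56.8, 28.6]
0.62 [98.5, 146.6, 67.8, 41.3]
```

View pics/nut1.png

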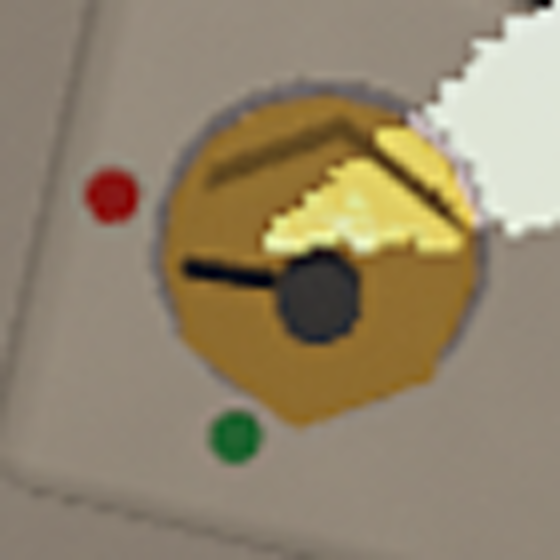

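Run:
```python
from h import *
w=cam("wrist");o=ctrl.get_obs();print(o["ee_pos"],o["orientation"])
red=blob(w,(0,150,80),(8,255,255),(280,160,300,185));grn=blob(w,(45,100,30),(85,255,255),(295,190,320,212));pm=blob(w,(0,0,0),(180,255,70),(440,165,465,190))
print(red,grn,pm)
P=atz(w,pm[:2],52);N=atz(w,(314.3,186.4),75);L=atz(w,(297.9,183),65);L2=atz(w,(309.5,184.8),65)
r=atz(w,red[:2],40);g=atz(w,grn[:2],40)
print("P",P,"N",N,np.linalg.norm((P-N)[:2]))
an=lambda v:np.degrees(np.arctan2(v[1],v[0]))
yaw=an(P-N)-an((125,36));print("yaw",yaw)
print("red dir rel -x",an(r-N)-yaw-180,"grn",an(g-N)-yaw-180,"ptr",an(L-N)-yaw-180,an(L-L2)-yaw-180, np.linalg.norm((r-N)[:2]),np.linalg.norm((g-N)[:2]))
Rt=R.from_rotvec(o["orientation"]).as_matrix();print("tool x ang",an(Rt[:,0]),"tool y ang",an(Rt[:,1]))
```

```text
[505.01906779 274.30131809 222.70446323] [-3.77902079e-01 -3.11876209e+00 -2.54049031e-05]
(np.float64(288.7741935483871), np.float64(173.48387096774195), 31) (np.float64(304.41379310344826), np.float64(203.72413793103448), 29) (np.float64(450.4), np.float64(178.16666666666666), 30)
P [529.7351331  399.22922304  52.        ] N [502.03115652 272.19261205  75.        ] 130.02234750025352
yaw 61.63122456598495
red dir rel -x -357.97516991823636 grn -277.85431656975265 ptr -349.55976578629986 -354.390739309364 26.119208974983678 27.14577972843807
tool x ang 166.18224192774485 tool y ang 76.18224191152704
```

The fit is consistent: nut to pan distance is 130.0 mm against 130.1 expected, the yaw is about 62°, and the nut angle is about 8°. Next I align with the flats and descend partway.

Emit:
move_arm(
  steps=[
    [[0,0,0],0.65,0.35],
    [[0,0,0],0.6,0.35],
    [[0.09,-0.11,0.6],0,0.35],
    [[0,0,0.9],0,0.35],
    [[0,0,0.9],0,0.35],
    [[0,0,0.8],0,0.35],
    [[0,0,0],0,0.35],
    [[0,0,0],0,0.35],
    [[0,0,0],0,0.35],
  ],
)

```text
t: 4.33
ee_pos: [502.8, 272.5, 143.6]
orientation: [0.548, 3.093, 0.001]
ft_force: [0.2, 0.9, -0.4]
width: 57.3
grasp_force: 0.0
```

Run:
```python
from h import *
w=cam("wrist")
im=w["im"][120:340,180:460];z=cv2.resize(im,None,fx=2.5,fy=2.5,interpolation=cv2.INTER_CUBIC)
cv2.imwrite("pics/nut2.png",z[:,:,::-1]);print(ctrl.get_obs()["width"])
np.savez("w2.npz",**w)
```

```text
56.97860695301419
```

View pics/nut2.png

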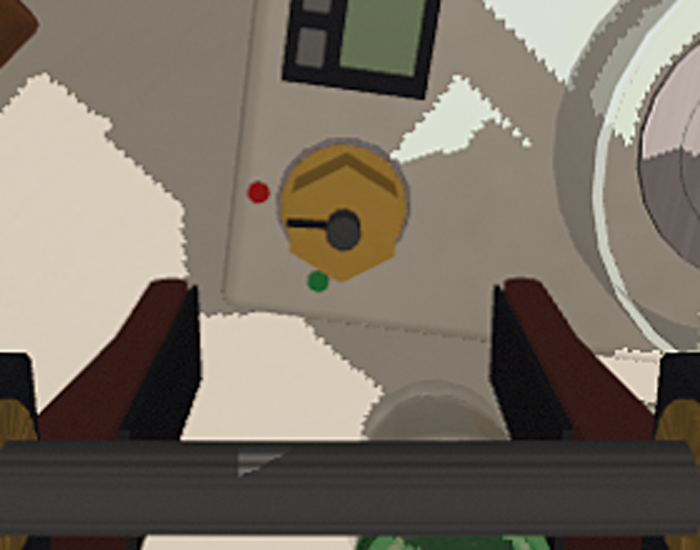

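The nut's stud tip is at crop (343,230) and the pointer ends at (288,222). The flats are nearly square to the fingers, with red dot (258,192) and green dot (318,281).

Run:
```python
from h import *
w=dict(np.load("w2.npz"));w["k1"]=float(w["k1"])
c=lambda x,y:(180+x/2.5-.3,120+y/2.5-.3)
an=lambda v:np.degrees(np.arctan2(v[1],v[0]))
N=atz(w,c(343,230),75);L=atz(w,c(288,222),65);L2=atz(w,c(325,225),65);r=atz(w,c(258,192),40);g=atz(w,c(318,281.5),40)
a=atz(w,c(292,190),65);b=atz(w,c(397,193),65);v=atz(w,c(347,153),65);bv=atz(w,c(343,281),65)
print(N,"ptr",an(L-N)+180,an(L-L2)+180,"hex",an(b-a),np.linalg.norm(b-a),"red",an(r-N)+180,"grn",an(g-N)+180, "vert dir",an(v-bv)-90,np.linalg.norm(v-bv),(v+bv)/2)
E2=ctrl.get_obs();Rt=R.from_rotvec(E2["orientation"]).as_matrix();print(E2["ee_pos"],"tool y",an(Rt[:,1]))
```

```text
[501.48607402 272.76425252  75.        ] ptr 71.82139071393102 65.13246062557144 hex 68.26028090195548 29.3391770405171 red 65.15953623446913 grn 143.35974625591084 vert dir 68.20953181197561 37.32667829377247 [501.10062347 273.46688209  65.        ]
[503.08825812 272.63779065 144.03702369] tool y 69.89681189244209
```

Emit:
move_arm(
  steps=[
    [[0.06,0,0.8],0.3,0.35],
    [[0,0,0.8],0,0.35],
    [[0,0,0.8],0,0.35],
    [[0,0,0.7],0,0.35],
    [[0,0,0.4],0,0.35],
    [[0,0,0.25],0,0.35],
    [[0,0,0.17],0,0.35],
    [[0,0,0],0,0.35],
    [[0,0,0],0,0.35],
    [[0,0,0],0,0.8],
    [[0,0,0],0,0.8],
    [[0,0,0],0,0.8],
    [[0,0,0],0,0.8],
    [[0,0,0],0,0.8],
    [[0,0,0],0,0.8],
  ],
)

```text
t: 5.63
ee_pos: [500.9, 272.7, 45.0]
orientation: [0.589, 3.086, 0.0]
ft_force: [-0.0, -0.8, 2.8]
width: 29.5
grasp_force: 29.9
```

Emit:
move_arm(
  steps=[
    [[0,0,0],-0.6,0.8],
    [[0,0,0],-0.8,0.8],
    [[0,0,0],-0.8,0.8],
    [[0,0,0],-0.8,0.8],
    [[0,0,0],-0.8,0.8],
    [[0,0,0],-0.8,0.8],
    [[0,0,0],-0.8,0.8],
    [[0,0,0],-0.8,0.8],
    [[0,0,0],-0.8,0.8],
    [[0,0,0],-0.8,0.8],
    [[0,0,0],-0.8,0.8],
    [[0,0,0],-0.8,0.8],
    [[0,0,0],-0.8,0.8],
    [[0,0,0],-0.8,0.8],
    [[0,0,0],-0.8,0.8],
    [[0,0,0],-0.8,0.8],
    [[0,0,0],-0.6,0.8],
    [[0,0,0],0,0.8],
    [[0,0,0],0,0.8],
  ],
)

```text
t: 7.22
ee_pos: [501.3, 270.8, 44.9]
orientation: [1.188, -2.908, 0.004]
ft_force: [3.0, -11.3, 5.2]
width: 29.8
grasp_force: 29.9
```

Run:
```python
from h import *
an=lambda v:np.degrees(np.arctan2(v[1],v[0]))
E2=ctrl.get_obs();Rt=R.from_rotvec(E2["orientation"]).as_matrix();print("tool y",an(Rt[:,1]),E2["moment"],E2["ft_force"],E2["qpos"])
```

```text
tool y 134.45006617499595 [-1.83270942 -0.49420028  0.04572865] [  2.98622792 -11.29133487   5.19704768] [ 0.47563109  0.60181706  1.84445381 -0.00358891  0.69620954 -1.86820905]
```

Emit:
move_arm(
  steps=[
    [[0,0,0],-0.5,0.8],
    [[0,0,0],-0.5,0.8],
    [[0,0,0],-0.4,0.8],
    [[0,0,0],-0.3,0.8],
    [[0,0,0],-0.3,0.8],
    [[0,0,0],-0.2,0.8],
    [[0,0,0],0,0.8],
    [[0,0,0],0,0.8],
  ],
)

```text
t: 7.88
ee_pos: [501.5, 270.6, 45.0]
orientation: [1.458, -2.782, 0.003]
ft_force: [3.0, -12.0, 5.3]
width: 29.9
grasp_force: 30.5
```

Run:
```python
from h import *
an=lambda v:np.degrees(np.arctan2(v[1],v[0]))
E2=ctrl.get_obs();Rt=R.from_rotvec(E2["orientation"]).as_matrix();print("tool y",an(Rt[:,1]),E2["moment"],E2["ft_force"],E2["qpos"])
```

```text
tool y 145.31387521810117 [-2.15480131 -0.72046421 -0.75137201] [  2.99687983 -12.03598224   5.29302609] [ 0.47499196  0.60183619  1.84436918 -0.0032517   0.69608619 -2.05871646]
```

Emit:
move_arm(
  steps=[
    [[0,0,0],-0.2,0.8],
    [[0,0,0],-0.2,0.8],
    [[0,0,0],0,0.8],
    [[0,0,0],0,0.8],
  ],
)

```text
t: 8.22
ee_pos: [501.4, 270.3, 45.0]
orientation: [1.505, -2.756, 0.003]
ft_force: [3.7, -13.8, 5.5]
width: 30.3
grasp_force: 31.1
```

Run:
```python
from h import *
an=lambda v:np.degrees(np.arctan2(v[1],v[0]))
E2=ctrl.get_obs();Rt=R.from_rotvec(E2["orientation"]).as_matrix();print("tool y",an(Rt[:,1]),E2["moment"],E2["ft_force"])
```

```text
tool y 147.28236119427115 [-2.36998556 -0.68718096 -1.00728398] [  3.72009373 -13.80834476   5.5484753 ]
```

The moment rose to 1 N m at about 145°, so the nut is at its stop. I'll release, rise and check.

Emit:
move_arm(
  steps=[
    [[0,0,0],0,0.35],
    [[0,0,0],0,0.35],
    [[0,0,0],0,0.35],
    [[0,0,0],0,0.35],
    [[0,0,0],0,0.35],
    [[0,0,-0.4],0,0.35],
    [[0,0,-0.8],0,0.35],
    [[0,0,-0.8],0,0.35],
    [[0,0,-0.8],0,0.35],
    [[0,0,-1],0,0.35],
    [[0,0,-1],0,0.35],
    [[0,0,-1],0,0.35],
    [[0,0,-1],0,0.35],
    [[0,0,-1],0,0.35],
    [[0,0,0],0,0.35],
    [[0,0,0],0,0.35],
  ],
)

```text
t: 9.55
ee_pos: [501.5, 273.2, 241.8]
orientation: [-1.507, 2.752, -0.0]
ft_force: [0.5, 0.5, 0.1]
width: 57.1
grasp_force: 0.0
```

Run:
```python
from h import *
w=cam("wrist");np.savez("w3.npz",**w)
im=w["im"][60:260,160:480];z=cv2.resize(im,None,fx=2.5,fy=2.5,interpolation=cv2.INTER_CUBIC)
cv2.imwrite("pics/nut3.png",z[:,:,::-1]);print(ctrl.get_obs()["ee_pos"])
```

```text
[500.58720343 272.76939558 240.17348215]
```

View pics/nut3.png

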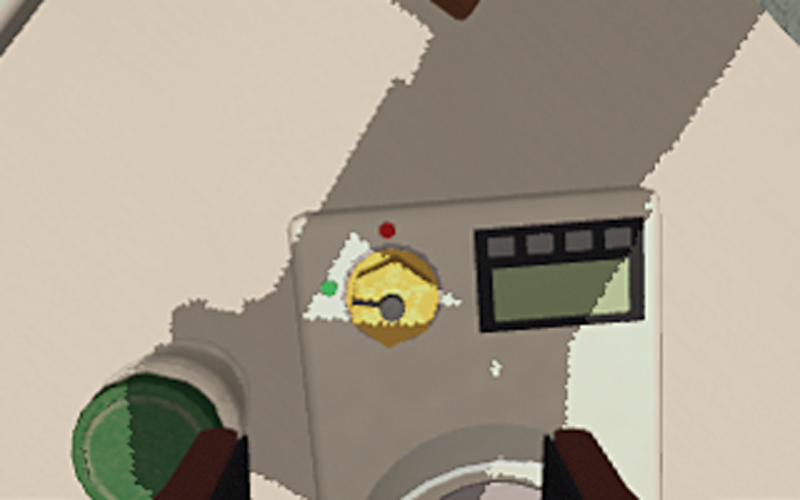

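The pointer now lies left of the stud, towards the green dot (329,288), and the red dot (387,230) has been left behind. I'll check the angle numerically and turn towards the mass.

Run:
```python
from h import *
w=dict(np.load("w3.npz"));w["k1"]=float(w["k1"])
c=lambda x,y:(160+x/2.5-.3,60+y/2.5-.3)
an=lambda v:np.degrees(np.arctan2(v[1],v[0]))
N=atz(w,c(392,307),75);L=atz(w,c(355,302),65);r=atz(w,c(387,230),40);g=atz(w,c(329,288),40)
print(N,"ptr",an(L-N),"red",an(r-N),"grn",an(g-N))
a=cam("scene")
s=lambda x,y:(200+x/2.5-.3,100+y/2.5-.3)
print("board",atz(a,s(428,320),115),"oven",atz(a,s(525,230),115))
print("case dir", [an(atz(a,u,70)-atz(a,v,70)) for u,v in ((s(289,408),s(433,436)),(s(289,408),s(362,420)))],atz(a,s(289,408),70))
```

```text
[502.04852837 271.16510924  75.        ] ptr -32.44881442249609 red -117.4996393081508 grn -34.806734622137306
board [497.67341765 102.15367552 115.        ] oven [616.7992155   86.22607746 115.        ]
case dir [np.float64(113.4896050094419), np.float64(115.41323409893816)] [396.39703875 157.14564144  70.        ]
```

Emit:
move_arm(
  steps=[
    [[0,0,0],1,0.35],
    [[0,0,0],1,0.35],
    [[0,0,0],1,0.35],
    [[0,0,0],1,0.35],
    [[0,0,0],1,0.35],
    [[0,0,0],1,0.35],
    [[0,0,0],1,0.35],
    [[0,0,0],1,0.35],
    [[0,0,0],1,0.35],
    [[0,0,0],1,0.35],
    [[0,0,0],1,0.35],
    [[0,0,0],1,0.35],
    [[0,0,0],1,0.35],
    [[0,0,0],1,0.35],
    [[0,0,0],1,0.35],
    [[0,0,0],1,0.35],
    [[0,0,0],1,0.35],
    [[0,0,0],1,0.35],
    [[0,0,0],1,0.35],
    [[0,0,0],1,0.35],
  ],
)

```text
t: 11.32
ee_pos: [499.8, 272.2, 237.9]
orientation: [-1.147, -2.922, 0.004]
ft_force: [0.2, -0.3, -0.2]
width: 57.2
grasp_force: 0.0
```

Emit:
move_arm(
  steps=[
    [[0,0,0],1,0.35],
    [[0,0,0],1,0.35],
    [[0,0,0],1,0.35],
    [[0,0,0],1,0.35],
    [[0,0,0],0.6,0.35],
    [[-0.41,-0.9,0],0,0.35],
    [[-0.41,-0.9,0],0,0.35],
    [[-0.41,-0.9,0],0,0.35],
    [[-0.41,-0.9,0],0,0.35],
    [[-0.41,-0.9,0],0,0.35],
    [[-0.41,-1,0],0,0.35],
    [[0,0,0],0,0.35],
    [[0,0,0],0,0.35],
    [[0,0,0],0,0.35],
  ],
)

```text
t: 12.48
ee_pos: [401.3, 160.1, 239.3]
orientation: [-1.702, -2.64, 0.0]
ft_force: [1.1, 1.8, 0.3]
width: 57.1
grasp_force: 0.0
```

Run:
```python
from h import *
w=cam("wrist");np.savez("w4.npz",**w)
print(ctrl.get_obs()["ee_pos"],ctrl.get_obs()["orientation"],ctrl.get_obs()["qpos"])
for x in cams.boxes_of("wrist","weight_500"):print(x)
im=w["im"][60:300,160:480];z=cv2.resize(im,None,fx=2.5,fy=2.5,interpolation=cv2.INTER_CUBIC)
cv2.imwrite("pics/w4.png",z[:,:,::-1])
```

```text
[401.59197111 160.3599189  239.38696008] [-1.70167799e+00 -2.64065232e+00  1.33829193e-05] [ 3.52315339e-01  1.11070272e-01  2.01908994e+00  1.21649759e-04
  1.01152087e+00 -7.36664350e-02]
{'rect': [315.7, 188.1, 49.0, 51.5], 'p': 0.73}
{'rect': [316.6, 287.4, 21.7, 17.5], 'p': 0.72}
{'rect': [315.1, 250.2, 34.2, 46.9], 'p': 0.65}
```

View pics/w4.png

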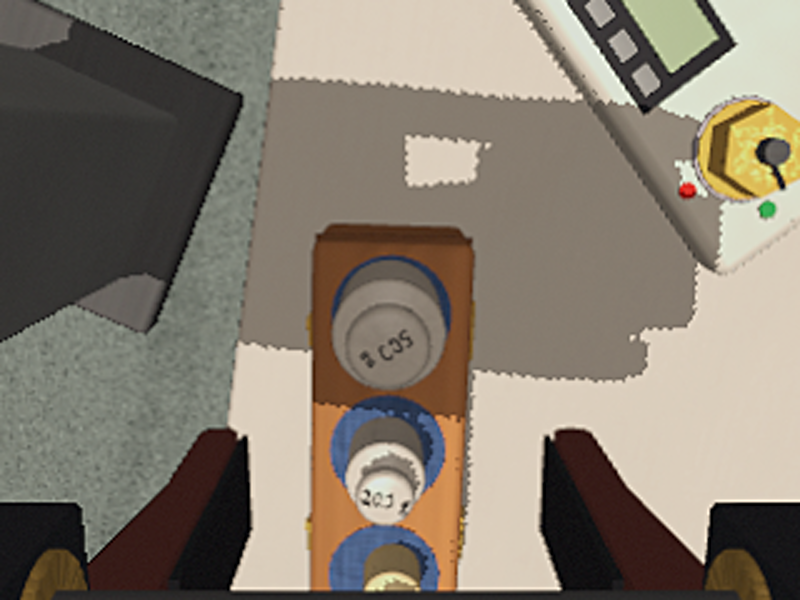

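The 500 g mass sits at the end of the case with its knob centre at crop (388,346) and body edges at x 333 and 446. The case edges run vertical, so the gripper is square to it, and the nut pointer points at the green dot.

Run:
```python
from h import *
w=dict(np.load("w4.npz"));w["k1"]=float(w["k1"])
c=lambda x,y:(160+x/2.5-.3,60+y/2.5-.3)
o=ctrl.get_obs();Rt=R.from_rotvec(o["orientation"]).as_matrix()
K=atz(w,c(388,346),136);a=atz(w,c(333,332),110);b=atz(w,c(446,332),110)
print("knob",K,"body",(a+b)/2,np.linalg.norm(a-b))
# height by two wrist views: knob in w1-like scene
s=cam("scene");si=cam("side");sc=lambda x,y:(200+x/2.5-.3,100+y/2.5-.3);q=lambda x,y:(230+x/3.5-.4,150+y/3.5-.4)
print(tri([(w,c(388,346)),(s,sc(288,350)),(si,q(152,157))]))
print("blue disc bottom", tri([(w,c(390,312)),(s,sc(289,408)),(si,q(152,262))]))
print("tool delta units",(Rt.T@(K-np.array(o["ee_pos"])))/25,Rt.round(3).tolist())
```

```text
knob [398.36474091 161.7196962  136.        ] body [399.21374129 160.48630089 110.        ] 38.11836033687446
(array([400.39955935, 161.82156428, 134.67834131]), [[2.5, 0.5], [-0.3, 1.6], [0.1, -0.8]])
blue disc bottom (array([397.81223826, 158.60742638,  68.22412794]), [[-2.0, -0.5], [-0.2, -0.4], [0.8, 0.1]])
tool delta units [ 0.10049087 -0.09897175  4.13682261] [[-0.413, 0.911, -0.0], [0.911, 0.413, 0.0], [0.0, -0.0, -1.0]]
```

Emit:
move_arm(
  steps=[
    [[0.08,-0.09,0],0,0.35],
    [[0,0,0.9],0,0.35],
    [[0,0,0.9],0,0.35],
    [[0,0,0.9],0,0.35],
    [[0,0,0.9],0,0.35],
    [[0,0,0.8],0,0.35],
    [[0,0,0.8],0,0.35],
    [[0,0,0.6],0,0.35],
    [[0,0,0.4],0,0.35],
    [[0,0,0.25],0,0.35],
    [[0,0,0.13],0,0.35],
    [[0,0,0],0,0.35],
    [[0,0,0],0,0.35],
  ],
)

```text
t: 13.77
ee_pos: [398.4, 161.0, 75.5]
orientation: [1.702, 2.641, 0.001]
ft_force: [0.5, -0.3, 0.7]
width: 57.1
grasp_force: 0.0
```

Emit:
move_arm(
  steps=[
    [[0,0,0],0,0.5],
    [[0,0,0],0,0.55],
    [[0,0,0],0,0.6],
    [[0,0,0],0,0.7],
    [[0,0,0],0,0.8],
    [[0,0,0],0,0.8],
    [[0,0,0],0,0.8],
    [[0,0,0],0,0.8],
    [[0,0,-0.1],0,0.8],
    [[0,0,-0.2],0,0.8],
    [[0,0,-0.3],0,0.8],
    [[0,0,0],0,0.8],
    [[0,0,0],0,0.8],
  ],
)

```text
t: 14.85
ee_pos: [398.4, 160.9, 90.7]
orientation: [1.702, 2.64, 0.001]
ft_force: [0.5, 1.4, -4.5]
width: 37.3
grasp_force: 30.0
```

Emit:
move_arm(
  steps=[
    [[0,0,-0.5],0,0.8],
    [[0,0,-0.8],0,0.8],
    [[0,0,-0.9],0,0.8],
    [[0,0,-0.9],0,0.8],
    [[0,0,-0.8],0,0.8],
    [[0,0,-0.5],0,0.8],
    [[0.2,0.26,0],0,0.8],
    [[0.4,0.54,0],0,0.8],
    [[0.6,0.8,0],0,0.8],
    [[0.6,0.8,0],0,0.8],
    [[0.6,0.8,0],0,0.8],
    [[0.6,0.8,0],0,0.8],
    [[0.6,0.8,0],0,0.8],
    [[0.6,0.8,0],0,0.8],
    [[0.6,0.8,0],0,0.8],
    [[0.6,0.8,0],0,0.8],
    [[0.6,0.8,0],0,0.8],
    [[0.4,0.54,0],0,0.8],
    [[0.2,0.26,0],0,0.8],
    [[0,0,0],0,0.8],
  ],
)

```text
t: 16.52
ee_pos: [530.2, 403.2, 198.1]
orientation: [-1.7, -2.641, 0.002]
ft_force: [-0.2, 0.0, -4.6]
width: 37.3
grasp_force: 30.0
```

Run:
```python
from h import *
w=cam("wrist");np.savez("w5.npz",**w);o=ctrl.get_obs()
print(o["ee_pos"],o["orientation"],o["ft_force"],o["width"],o["grasp_force"])
cv2.imwrite("pics/w5.png",w["im"][:,:,::-1])
```

```text
[529.62236629 401.92444925 198.3408991 ] [-1.70049943 -2.64062113  0.00377617] [ 0.91673668  0.54217889 -4.77905961] 36.81863647075107 29.972584135830402
```

View pics/w5.png

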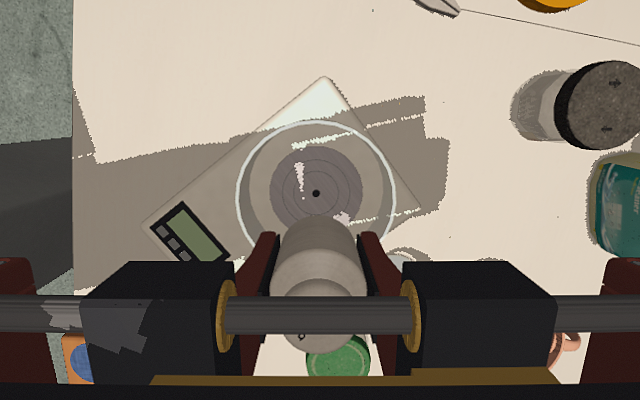

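The mass hangs upright between the fingers, and the pan mark shows at (316,193) ahead of it.

Run:
```python
from h import *
w=cam("wrist");o=ctrl.get_obs();pm=blob(w,(0,0,0),(180,255,60),(308,186,324,201))
P=atz(w,pm[:2],52);Rt=R.from_rotvec(o["orientation"]).as_matrix();e=np.array(o["ee_pos"]);print(pm,P,e,"tool units",Rt.T@(P-e)/25)
# mass axis: predicted outline of body from TCP, check vs picture
for dz,r in((5,19),(-35,19),(-61,11)):
    t=np.linspace(0,2*np.pi,60);C=e+np.c_[r*np.cos(t),r*np.sin(t),0*t-dz]
    u=proj(w,C);print(dz,u.min(0).round(1),u.max(0).round(1))
```

```text
(np.float64(317.0), np.float64(192.15384615384616), 39) [529.8855389  399.34608369  52.        ] [529.35346576 401.18146269 198.68338143] tool units [-7.09980677e-02  4.82036892e-03  5.86740162e+00]
5 [278.3 214.5] [353.7 285.1]
-35 [266.9 244.3] [363.4 331.6]
-61 [280.3 298.1] [348.3 357.6]
```

Emit:
move_arm(
  steps=[
    [[-0.07,0,0],0,0.8],
    [[0,0,0.4],0,0.8],
    [[0,0,0.6],0,0.8],
    [[0,0,0.6],0,0.8],
    [[0,0,0.6],0,0.8],
    [[0,0,0.6],0,0.8],
    [[0,0,0.5],0,0.8],
    [[0,0,0.4],0,0.8],
    [[0,0,0.4],0,0.8],
    [[0,0,0.3],0,0.8],
    [[0,0,0.3],0,0.8],
    [[0,0,0.2],0,0.8],
    [[0,0,0.15],0,0.8],
    [[0,0,0.1],0,0.8],
    [[0,0,0.05],0,0.8],
    [[0,0,0.03],0,0.8],
    [[0,0,0],0,0.8],
    [[0,0,0],0,0.8],
    [[0,0,0],0,0.8],
  ],
)

```text
t: 18.2
ee_pos: [531.2, 400.4, 69.8]
orientation: [1.702, 2.64, 0.001]
ft_force: [0.2, 0.1, -4.2]
width: 37.4
grasp_force: 30.0
```

Run:
```python
from h import *
a=cam("side");s=cam("scene");o=ctrl.get_obs();print(o["ee_pos"],o["orientation"],o["ft_force"],o["width"],np.abs(o["qvel"]).max())
B=cv2.resize(a["im"][130:230,270:390],None,fx=4,fy=4,interpolation=cv2.INTER_CUBIC);A=cv2.resize(s["im"][120:220,220:330],None,fx=4,fy=4,interpolation=cv2.INTER_CUBIC)
cv2.imwrite("pics/fin2.png",np.hstack([A,B])[:,:800,::-1])
```

```text
[531.17161005 400.38969307  69.69723447] [1.70173890e+00 2.64053526e+00 6.44921273e-04] [-0.71145384 -0.33911149 -5.14690644] 37.1664709843331 0.0021538821422513394
```

View pics/fin2.png

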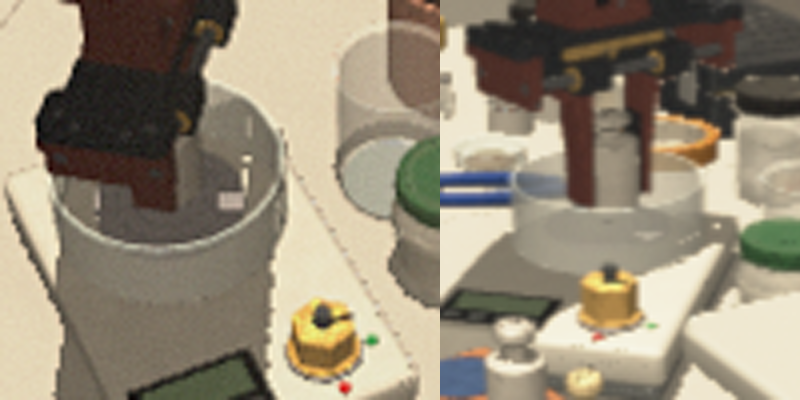

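The mass hangs inside the shield, clear of the rim, and the nut pointer faces the green dot. One small final correction.

Emit:
move_arm(
  steps=[
    [[0,-0.06,0.04],0,0.8],
    [[0,0,0.03],0,0.8],
    [[0,0,0],0,0.8],
    [[0,0,0],0,0.8],
    [[0,0,0],0,0.8],
    [[0,0,0],0,0.8],
    [[0,0,0],0,0.8],
    [[0,0,0],0,0.8],
  ],
)

```text
t: 18.97
ee_pos: [529.7, 399.7, 67.7]
orientation: [1.702, 2.641, 0.0]
ft_force: [-0.0, -0.2, -3.7]
width: 37.1
grasp_force: 30.0
```

Run:
```python
from h import *
for i in range(3):
    cam("side");o=ctrl.get_obs();print(np.round(o["ee_pos"],1),np.round(o["ft_force"],1),o["width"])
if o["ft_force"][2]<-3 and 66<o["ee_pos"][2]<70: print(ctrl.close_job())
```

```text
[529.7 399.7  67.7] [-0.6 -0.4 -4.7] 37.373470003508274
[529.7 399.7  67.7] [-0.8 -0.2 -5.3] 36.97623132998108
[529.7 399.7  67.7] [ 0.5 -0.6 -4.8] 37.24773166480908
the job is handed in; nothing more can be done
None
```

The job is handed in at about 19 s: the nut was turned to its stop at the green dot, and the 500 g mass is held still and upright about 1 cm above the pan centre, with nothing else disturbed as far as the pictures show.

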